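# Put the blue battery pack on charge, lug to notch

## Robot

A 6-joint arm with a two-finger parallel gripper is mounted at the origin on the work surface. World frame = base frame: x ahead of the robot, y to its left, z up, the work surface at z = 0. Lengths are in m, angles in rad, forces in N, time in s.
With the tool pointing down it reaches from about 0.375 to 0.9 m from the base axis. Payload 3.1 kg.
Tool frame: the origin (TCP) lies between the finger pads; the fingertips stand 17 mm ahead of it and the grasp point (between the pads) lies 2 mm behind it (robot.nose_length is the distance from the TCP to the fingertips, in m); z points along the fingers, y is the line along which they close (so a half turn about z gives the same grasp; the last joint's range is limited). The gripper opens to 87 mm and grips with 3 to 60 N. Pads are 19 mm wide; open, the fingers measure 117 mm over their backs; the gripper's body (75 mm by 190 mm) begins 51 mm behind the grasp point.
Start: joints at [-1.304, 0.527, 1.433, -0, 1.181, -0.178], TCP at [0.269, -0.564, 0.24] pointing down, gripper open.
Joint ranges: [-3.08, 3.08], [-0.75, 2.2], [0.22, 2.44], [-1.43, 4.57], [0, 2.65], [-2.85, 2.85]. Speed limits (rad/s): [2.79, 2.79, 3.14, 3.14, 3.14, 3.14].

## Interface

Orientations are given as a unit quaternion [x, y, z, w].
In Python, from rig import robot, cams gives the robot as it stands.
- The arm moves only by the shell command python3 -m pendant 'ROWS' [FORCE]. ROWS is JSON, a list of rows, each an object with "jaw": the opening, from 0 (shut) to 1 (fully open); "linear": the shift along the tool's x, y, z in cm, a list of three; "twist": the turn about the tool's z in degrees. A call has 1 to 12 rows; each row shifts and turns the commanded pose from where the row before left it, along the tool's axes as they then stand; what a row does not reach is not made up. A row lasts 1/12 s, in which the tool goes at most 41.7 mm and 7.16 degrees, less where a joint would pass 70% of its speed; a pose out of reach is approached as far as the arm can. A call is refused whole if a number of a shift passes 4.17 or a number of a turn 7.16, either way. A call with a gripper value outside its range is refused whole. The fingers move at their own pace and stop on an object; FORCE is the grip in N (left out, the last holds). Time passes only in rows, so rows that do not move let the fingers close. It gives the time, the measured TCP pose, the force, the opening and the grip force at its end, in the units of the state.
- robot.get_obs(): the state, without advancing time (a new reading comes with each control period).
- cams.camera(name): name is "scene" or "top" or "wrist"; returns a dict with "color" (420x560x3 uint8, blue, green, red), "depth" (420x560 float32, m along the optical axis (not along the pixel's ray), 0 where there is no reading), "fov_y" (degrees; the focal length in pixels is half the picture's height over the tangent of half this angle, whatever the lens; pixels are square), "cx", "cy" (the principal point, pixels), "view" (4x4, takes a point from world to camera coordinates). Camera axes: x right, y down, z forward; pixel columns grow to the right and rows downward; lengths in m; the calibration is good to about 2 mm. A picture is of the moment at which its call begins.
- robot.hand_in(): hands the job in; it is judged then, once.
The state is a dict: "time": time; "q": joint angles; "joint_velocities": joint speeds; "joint_torque": joint torques, N m; "position": TCP position; "tool_rot": TCP orientation; "ft_force": force on the tool from outside, world axes, zero at the start; "moment": the same for the moment, N m; "grip_width": finger opening in m; "grip_force": force on a finger pad.
Only numpy, scipy, OpenCV 4.12 (cv2) and the standard library are available. Lean on these libraries where they do the work, as an engineer would, in place of code of your own. Each camera call takes 0.05 s, during which the arm holds its last target. There are 200 camera calls.

## Task

Put the blue battery pack on charge: pick it up, turn it so that its yellow lug lines up with the notch in the charger's grey collar, and lower it (do not drop it) into the round well until it stands upright, fully home on the bottom of the well. Let go of it there, and leave the orange pack standing where it is.

Things in the scene. Friction and masses are not known exactly. Their poses are not given: they have to be found in the camera images.
- pack_center (a point): Blue battery pack, loose, upright: round, 48 mm dia, 100 mm tall, 0.34 kg, black top. A yellow lug juts from its foot: 12 mm wide, 0 to 30 mm above the underside, tip 38 mm from the axis; above it the pack is plain round. Point: on the axis, 50 mm above the underside; z up, x towards the lug (as does the yellow line on top). Grip 60 to 75 mm above the underside, clear of lug and collar.
- dock_seat (a point): Fixed white charger, grey collar round an open well. Point: centre of the well floor, 14 mm above the bench; z up, x out through the collar's one notch (yellow line on the base there). Well 58 mm dia, flaring to 73 at the rim, 25 mm above the floor; collar 80 mm outside. Notch cut rim to floor, 24 mm wide inside. Housing 35 mm high, 50 to 90 mm to -x. Seated, the pack's point is 50 mm above this.
- spare_center (a point): Orange battery pack, a bystander to leave alone: loose, standing upright on the bench, same shape, size and yellow lug as the blue one (48 mm dia, 100 mm tall). Point: on its axis, 50 mm above its underside; z up, x towards its lug.
Not all that is in view belongs to the job. Leave any pink or purple look-alike of the part that bears pack_center alone.

How it is judged:
At the end, for the whole second after the job is handed in: The blue pack stands at rest in the charger's well, upright within 6 degrees, its underside on the well's floor within 4 mm, its axis within 10 mm of the well's, its lug in the notch (within 24 degrees); the orange pack still stands upright within 30 mm of where it was (horizontal distance between pack_center and dock_seat below 0.01 m and z of pack_center in the frame of dock_seat between 0.046 and 0.054 m and angle between each of pack_center, spare_center's own z axis and vertical below 0.1 rad and angle between the x axis of pack_center and the x axis of dock_seat, either way round below 0.42 rad and linear speed of pack below 0.02 m/s and distance of spare_center from where it was at the start of the episode below 0.03 m); the robot touches nothing.
It fails at once if the orange pack is knocked over or shoved by more than 30 mm (distance of spare_center from where it was at the start of the episode above 0.03 m or angle between spare_center's own z axis and vertical above 0.5 rad).
It fails at once if the blue pack is dropped into the charger (falls faster than 0.8 m/s at the well) (horizontal distance between pack_center and dock_seat below 0.05 m and linear speed of pack above 0.8 m/s).
It also fails if it takes over 40 s, if anything falls off the work surface, if the arm or the gripper's body presses on something with over 40 N, if the wrist force passes 120 N, or if a joint passes its speed limit or range.

## Working session

There is one attempt and no reset: what is moved stays moved. The work goes in short steps, Python scripts to look and compute and a shell command to move; the robot and the scene stay as the last step left them, time stands still between calls to the robot, and variables do not carry over. Pictures are saved under pics/ and viewed, at most 10 in all, crops included, and the job is handed in when it is done.

```bash
mkdir -p pics
cat > h.py <<'E'
import numpy as np, cv2
from rig import robot, cams
def grab(n):
    c=cams.camera(n); np.savez('%s.npz'%n,**c); return c
def load(n): return dict(np.load('%s.npz'%n))
def pt(c,u,v,d=None):
    d=float(c['depth'][int(v),int(u)]) if d is None else d
    f=210/np.tan(np.radians(float(c['fov_y'])/2))
    p=np.array([(u-c['cx'])/f*d,(v-c['cy'])/f*d,d,1])
    return (np.linalg.inv(c['view'])@p)[:3]
def ptz(c,u,v,z):
    a=pt(c,u,v,1.0);o=np.linalg.inv(c['view'])[:3,3]
    return o+(a-o)*(z-o[2])/(a[2]-o[2])
E
python3 - <<'E'
from h import *
a=grab('top');b=grab('scene')
cv2.imwrite('pics/top.png',a['color']);cv2.imwrite('pics/scene.png',b['color'])
o=robot.get_obs();print(o['time'],o['position'],o['tool_rot'],o['ft_force'],o['grip_width'])
E
```

```text
0.1 [ 0.26878261 -0.56354952  0.23868129] [ 9.75369528e-01  2.20575018e-01 -4.29743123e-05 -9.71052200e-04] [-0.12746076  0.17561705  1.18110381] 0.08704141518103818
```

View pics/top.png

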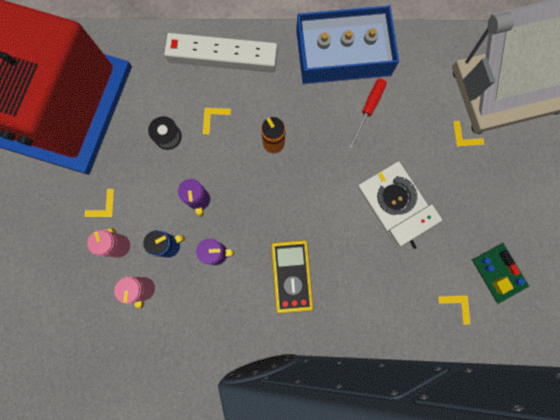

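View pics/scene.png

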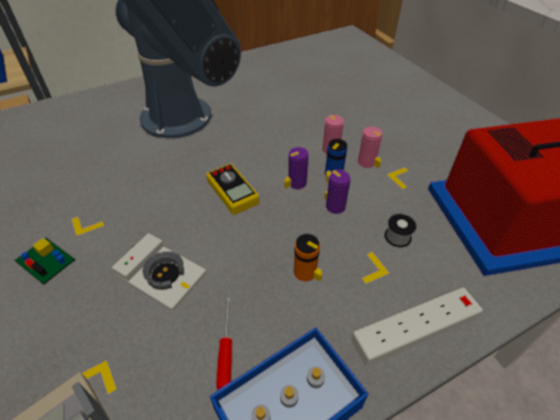

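In the top view the blue pack with a black top is at (158,243). The look-alikes are pink (102,242) and (128,290), and purple (191,192) and (210,251). The orange pack is at (273,130) and the charger at (397,197). Only the one at (158,243) is blue, so I'll confirm it in an enlarged crop.

Run:
```python
from h import *
c=load('top');i=c['color']
a=cv2.resize(i[180:310,80:240],None,fx=4.5,fy=4.5,interpolation=2)[:590,:400*2]
b=cv2.resize(i[155:255,350:450],None,fx=5,fy=5,interpolation=2)
a=cv2.resize(i[210:280,120:240],None,fx=6.6,fy=6.6,interpolation=2)
cv2.imwrite('pics/a.png',a);cv2.imwrite('pics/b.png',b)
print(np.linalg.inv(c['view'])[:3].round(3))
for u,v in [(158,243),(102,242),(128,290),(191,192),(210,251),(273,130),(397,197)]: print(u,v,pt(c,u,v).round(3))
```

```text
[[-0.003 -0.986  0.166  0.376]
 [-1.     0.001 -0.011  0.043]
 [ 0.01  -0.166 -0.986  0.883]]
158 243 [0.437 0.266 0.1  ]
102 242 [0.439 0.369 0.099]
128 290 [0.352 0.317 0.098]
191 192 [0.532 0.209 0.102]
210 251 [0.422 0.17  0.104]
273 130 [0.653 0.056 0.101]
397 197 [ 0.538 -0.202  0.013]
```

View pics/a.png

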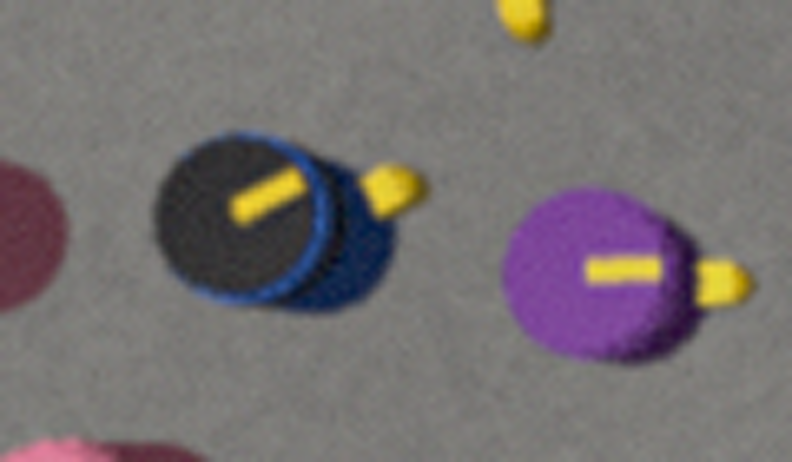

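View pics/b.png

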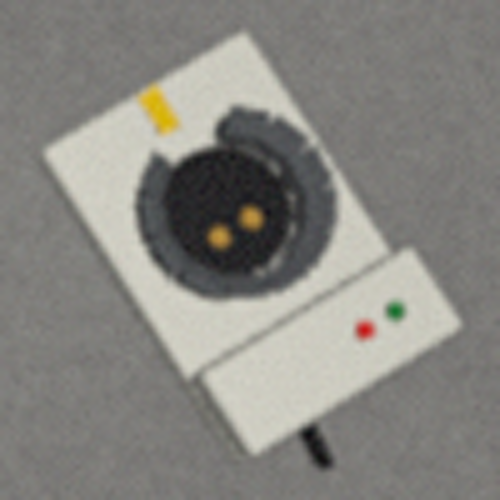

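The crop confirms it: the blue pack's black top is centred at crop (240,218), with its yellow line running to (303,180) and the lug at (400,187). The charger's well floor is centred near crop (229,212). The collar spans 136–337, and the notch line runs (148,90)–(170,130), up and to the left.

Run:
```python
from h import *
c=load('top')
A=lambda x,y,z:ptz(c,120+x/6.6-.4,210+y/6.6-.4,z)
B=lambda x,y,z:ptz(c,350+x/5-.4,155+y/5-.4,z)
ang=lambda p,q:np.degrees(np.arctan2(*(q-p)[1::-1]))
p=A(240,218,.1);print('pack',p,'line',ang(A(235,213,.1),A(303,180,.1)),'lug',ang(p,A(395,185,.025)))
f=B(229,212,.014);r=B(236,202,.039);print('floor',f,'rim',r)
print('notch',ang(f,B(158,110,.014)),ang(r,B(158,110,.014)),'line',ang(B(170,131,.014),B(147,91,.014)),'edge',ang(B(195,378,.014),B(45,152,.014)))
# fit from depth points: top of blue pack, collar
f_=210/np.tan(np.radians(float(c['fov_y'])/2))
v,u=np.mgrid[:420,:560];d=c['depth'];P=np.stack([(u-c['cx'])/f_*d,(v-c['cy'])/f_*d,d,np.ones_like(d)],-1)@np.linalg.inv(c['view']).T
for n,z0,z1,q in [('pack',.094,.106,p),('collar',.032,.045,r)]:
    m=(abs(P[...,2]-(z0+z1)/2)<(z1-z0)/2)&(np.hypot(P[...,0]-q[0],P[...,1]-q[1])<.047)
    print(n,m.sum(),P[m][:,:3].mean(0),cv2.minEnclosingCircle(P[m][:,:2].astype('f4')))
T=robot.get_obs()['tool_rot'];from scipy.spatial.transform import Rotation as R
print(R.from_quat(T).as_matrix().round(3))
```

```text
pack [0.43739382 0.27012134 0.1       ] line -63.63693178071757 lug -57.58832055930126
floor [ 0.53803351 -0.19819434  0.014     ] rim [ 0.53749451 -0.19430144  0.039     ]
notch 32.58259544515603 28.51034746617213 line 27.511777358847883 edge 31.720184721301095
pack 516 [0.4375194  0.27090497 0.10007722] ((0.4381338953971863, 0.2716936469078064), 0.02390788309276104)
collar 409 [ 0.53395098 -0.20109199  0.03665725] ((0.5383104681968689, -0.1960337907075882), 0.04058144614100456)
[[ 0.903  0.43  -0.001]
 [ 0.43  -0.903  0.002]
 [ 0.    -0.002 -1.   ]]
```

```bash
python3 -m pendant '[{"jaw":1,"linear":[1.5,-1.1,0],"twist":0},{"jaw":1,"linear":[3,-2.2,0],"twist":0},{"jaw":1,"linear":[3,-2.2,0],"twist":0},{"jaw":1,"linear":[3,-2.2,0],"twist":0},{"jaw":1,"linear":[3,-2.2,0],"twist":0},{"jaw":1,"linear":[3,-2.2,0],"twist":0},{"jaw":1,"linear":[3,-2.2,0],"twist":0},{"jaw":1,"linear":[3,-2.2,0],"twist":0},{"jaw":1,"linear":[3,-2.2,0],"twist":0},{"jaw":1,"linear":[3,-2.2,0],"twist":0},{"jaw":1,"linear":[3,-2.2,0],"twist":0},{"jaw":1,"linear":[3,-2.2,0],"twist":0}]' 20
python3 -m pendant '[{"jaw":1,"linear":[3,-2.2,0],"twist":0},{"jaw":1,"linear":[3,-2.2,0],"twist":0},{"jaw":1,"linear":[2.1,-2.5,0],"twist":0},{"jaw":1,"linear":[0.9,-3.7,0],"twist":0},{"jaw":1,"linear":[0.9,-3.7,0],"twist":0},{"jaw":1,"linear":[0.9,-3.7,0],"twist":0},{"jaw":1,"linear":[0.9,-3.7,0],"twist":0},{"jaw":1,"linear":[0.9,-3.7,0],"twist":0},{"jaw":1,"linear":[0.9,-3.7,0],"twist":0},{"jaw":1,"linear":[0.9,-3.7,0],"twist":0},{"jaw":1,"linear":[0.9,-3.7,0],"twist":0},{"jaw":1,"linear":[0.5,-3.0,0],"twist":0}]'
python3 -m pendant '[{"jaw":1,"linear":[0,0,0],"twist":-7},{"jaw":1,"linear":[0,0,0],"twist":-7},{"jaw":1,"linear":[0,0,0],"twist":-7},{"jaw":1,"linear":[0,0,0],"twist":-7},{"jaw":1,"linear":[0,0,0],"twist":-7},{"jaw":1,"linear":[0,0,0],"twist":-7},{"jaw":1,"linear":[0,0,0],"twist":-7},{"jaw":1,"linear":[0,0,0],"twist":-7},{"jaw":1,"linear":[0,0,0],"twist":-7},{"jaw":1,"linear":[0,0,0],"twist":-7},{"jaw":1,"linear":[0,0,0],"twist":-7},{"jaw":1,"linear":[0,0,0],"twist":-7}]'
python3 -m pendant '[{"jaw":1,"linear":[0,0,0],"twist":-6},{"jaw":1,"linear":[0,0,0],"twist":0},{"jaw":1,"linear":[0,0,0],"twist":0}]'
cat > st.py <<'E'
import sys
from h import *
from scipy.spatial.transform import Rotation as R
tx,ty=float(sys.argv[1]),float(sys.argv[2])
o=robot.get_obs();M=R.from_quat(o['tool_rot']).as_matrix()
d=np.array([tx,ty,o['position'][2]])-o['position']
print('t',o['time'],'pos',o['position'].round(4),'yhead',np.degrees(np.arctan2(M[1,1],M[0,1])).round(2),'tilt',M[:,2].round(3),'shift cm',(M.T@d*100).round(2),'q',o['q'].round(2),'F',o['ft_force'].round(1),'w',o['grip_width'],o['grip_force'])
E
python3 st.py .4377 .2708
python3 -c "
from h import *
c=grab('wrist');cv2.imwrite('pics/w.png',c['color'])"
```

```text
time: 1.1
position: [0.4718, -0.1855, 0.2393]
tool_rot: [0.975, 0.22, -0.0, -0.0]
ft_force: [0.0, 0.5, -0.2]
grip_width: 0.087
grip_force: 0.0
time: 2.1
position: [0.4433, 0.2397, 0.2394]
tool_rot: [0.975, 0.221, -0.0, -0.0]
ft_force: [1.1, -0.1, -0.8]
grip_width: 0.0872
grip_force: 0.0
time: 3.1
position: [0.4438, 0.2371, 0.2392]
tool_rot: [0.575, 0.818, -0.0, -0.0]
ft_force: [0.4, -1.5, 0.1]
grip_width: 0.087
grip_force: 0.0
time: 3.35
position: [0.4439, 0.2372, 0.2393]
tool_rot: [0.535, 0.845, -0.0, -0.0]
ft_force: [0.0, 0.5, -0.4]
grip_width: 0.087
grip_force: 0.0
t 3.35 pos [0.4439 0.2372 0.2393] yhead 25.33 tilt [-0.001 -0.    -1.   ] shift cm [ 3.31  0.88 -0.  ] q [ 0.27  0.37  1.73  0.    1.04 -0.17] F [ 0.   0.5 -0.4] w 0.08697891409241658 0.0
```

View pics/w.png

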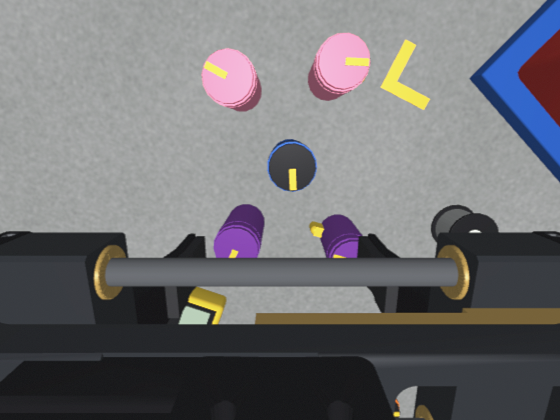

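The wrist view shows the blue pack's top centred at (292,166), with its line pointing straight down to (293,190). The pinks and purples are well clear of both finger sides.

```bash
python3 - <<'E'
from h import *
c=load('wrist')
f_=210/np.tan(np.radians(float(c['fov_y'])/2))
v,u=np.mgrid[:420,:560];d=c['depth'];P=np.stack([(u-c['cx'])/f_*d,(v-c['cy'])/f_*d,d,np.ones_like(d)],-1)@np.linalg.inv(c['view']).T
m=(abs(P[...,2]-.1)<.005)&(np.hypot(u-292,v-166)<30)
print(m.sum(),P[m][:,:3].mean(0),cv2.minEnclosingCircle(P[m][:,:2].astype('f4')))
p=ptz(c,292,166,.1);a,b=ptz(c,292.5,169,.1),ptz(c,293,190,.1);print(p,np.degrees(np.arctan2(b[1]-a[1],b[0]-a[0])),np.degrees(np.arctan2(b[1]-p[1],b[0]-p[0])))
b=c['color'].astype(int);y=m&(b[...,2]>150)&(b[...,0]<120);q=P[y][:,:2];w=np.linalg.svd(q-q.mean(0))[2][0];print(y.sum(),np.degrees(np.arctan2(w[1],w[0])),q.mean(0))
E
python3 -m pendant '[{"jaw":1,"linear":[0,0,0],"twist":6},{"jaw":1,"linear":[0,0,0],"twist":0}]'; python3 st.py .4377 .2708
```

```text
1769 [0.43899942 0.27288781 0.10001797] ((0.43872904777526855, 0.2727518379688263), 0.023486245423555374)
[0.43866537 0.2735338  0.1       ] -62.80719118039822 -61.803386739532186
151 -61.372923232642606 [0.44422659 0.26251245]
time: 3.57
position: [0.4441, 0.2372, 0.2395]
tool_rot: [0.579, 0.815, -0.0, -0.0]
ft_force: [0.2, 0.4, -0.1]
grip_width: 0.087
grip_force: 0.0
t 3.5667 pos [0.4441 0.2372 0.2395] yhead 19.27 tilt [-0.  0. -1.] shift cm [3.38 0.5  0.  ] q [ 0.27  0.37  1.73  0.    1.04 -0.07] F [ 0.2  0.4 -0.1] w 0.08696554288080827 0.0
```

```bash
python3 -m pendant '[{"jaw":1,"linear":[1.5,0.3,0],"twist":0},{"jaw":1,"linear":[2.0,0.35,0],"twist":0},{"jaw":1,"linear":[0,0,2],"twist":0},{"jaw":1,"linear":[0,0,3],"twist":0},{"jaw":1,"linear":[0,0,2],"twist":0},{"jaw":1,"linear":[0,0,0],"twist":0},{"jaw":1,"linear":[0,0,0],"twist":0}]'; python3 st.py .4388 .2725
```

```text
time: 4.15
position: [0.438, 0.2722, 0.1689]
tool_rot: [0.577, 0.817, -0.001, -0.001]
ft_force: [0.7, -0.4, -0.2]
grip_width: 0.0869
grip_force: 0.0
t 4.15 pos [0.438  0.2722 0.1689] yhead 19.52 tilt [-0.003 -0.001 -1.   ] shift cm [ 0.    0.08 -0.  ] q [ 0.34  0.49  1.77  0.    0.89 -0.  ] F [ 0.7 -0.4 -0.2] w 0.0868546982966497 0.0
```

```bash
python3 -m pendant '[{"jaw":1,"linear":[0,0.1,2],"twist":0},{"jaw":1,"linear":[0,0,2.5],"twist":0},{"jaw":1,"linear":[0,0,2.5],"twist":0},{"jaw":1,"linear":[0,0,2],"twist":0},{"jaw":1,"linear":[0,0,1.2],"twist":0},{"jaw":1,"linear":[0,0,0],"twist":0},{"jaw":1,"linear":[0,0,0],"twist":0}]'; python3 st.py .4388 .2725
python3 -m pendant '[{"jaw":0,"linear":[0,0,0],"twist":0},{"jaw":0,"linear":[0,0,0],"twist":0},{"jaw":0,"linear":[0,0,0],"twist":0},{"jaw":0,"linear":[0,0,0],"twist":0},{"jaw":0,"linear":[0,0,0],"twist":0},{"jaw":0,"linear":[0,0,0],"twist":0},{"jaw":0,"linear":[0,0,0],"twist":0},{"jaw":0,"linear":[0,0,0],"twist":0}]' 25; python3 st.py .4388 .2725
```

```text
time: 4.73
position: [0.4406, 0.273, 0.0684]
tool_rot: [0.577, 0.817, 0.001, 0.0]
ft_force: [0.2, 0.1, -0.4]
grip_width: 0.0869
grip_force: 0.0
t 4.7333 pos [0.4406 0.273  0.0684] yhead 19.49 tilt [ 0.001  0.001 -1.   ] shift cm [ 0.01 -0.19 -0.  ] q [ 0.34  0.66  1.83  0.    0.64 -0.  ] F [ 0.2  0.1 -0.4] w 0.08687243614213895 0.0
time: 5.4
position: [0.4392, 0.2726, 0.0676]
tool_rot: [0.577, 0.817, -0.0, -0.0]
ft_force: [-1.1, -0.5, 1.1]
grip_width: 0.0473
grip_force: 24.9
t 5.4 pos [0.4392 0.2726 0.0676] yhead 19.49 tilt [-0.001 -0.    -1.   ] shift cm [ 0.   -0.04  0.  ] q [ 0.34  0.66  1.84 -0.    0.64 -0.  ] F [-1.1 -0.5  1.1] w 0.04730977852739373 24.936038083105814
```

```bash
python3 -m pendant '[{"jaw":0,"linear":[0,0,-1],"twist":0},{"jaw":0,"linear":[0,0,-2],"twist":0},{"jaw":0,"linear":[0,0,-3],"twist":0},{"jaw":0,"linear":[0,0,-3],"twist":0},{"jaw":0,"linear":[0,0,-3],"twist":0},{"jaw":0,"linear":[0,0,-2],"twist":0},{"jaw":0,"linear":[0,0,-1],"twist":0},{"jaw":0,"linear":[0,0,0],"twist":0}]'; python3 st.py .538 -.197
python3 -m pendant '[{"jaw":0,"linear":[-1.5,-0.2,0],"twist":0},{"jaw":0,"linear":[-3,-0.4,0],"twist":0},{"jaw":0,"linear":[-3,-0.4,0],"twist":0},{"jaw":0,"linear":[-3,-0.4,0],"twist":0},{"jaw":0,"linear":[-3,-0.4,0],"twist":0},{"jaw":0,"linear":[-3,-0.4,0],"twist":0},{"jaw":0,"linear":[-3,-0.4,0],"twist":0},{"jaw":0,"linear":[-3,-0.4,0],"twist":0},{"jaw":0,"linear":[-3,-0.4,0],"twist":0},{"jaw":0,"linear":[-3,-0.4,0],"twist":0},{"jaw":0,"linear":[-3,-0.4,0],"twist":0},{"jaw":0,"linear":[-3,-0.4,0],"twist":0}]'
python3 -m pendant '[{"jaw":0,"linear":[-3,-0.4,0],"twist":0},{"jaw":0,"linear":[-3,-0.4,0],"twist":0},{"jaw":0,"linear":[-3,-0.4,0],"twist":0},{"jaw":0,"linear":[-2.1,-0.4,0],"twist":0},{"jaw":0,"linear":[-1,-0.2,0],"twist":0},{"jaw":0,"linear":[0,0,0],"twist":0},{"jaw":0,"linear":[0,0,0],"twist":0}]';python3 st.py .538 -.197
```

```text
time: 6.07
position: [0.4406, 0.2732, 0.2199]
tool_rot: [0.577, 0.817, 0.002, 0.001]
ft_force: [0.3, 0.6, -3.5]
grip_width: 0.0473
grip_force: 24.9
t 6.0667 pos [0.4406 0.2732 0.2199] yhead 19.49 tilt [ 0.005  0.002 -1.   ] shift cm [-4.757e+01 -6.510e+00 -3.000e-02] q [ 0.34  0.41  1.72  0.    1.   -0.  ] F [ 0.3  0.6 -3.5] w 0.04728069611221984 24.933483455934038
time: 7.07
position: [0.5099, -0.0689, 0.2155]
tool_rot: [0.577, 0.816, -0.001, -0.002]
ft_force: [1.0, 0.6, -2.8]
grip_width: 0.0473
grip_force: 24.9
time: 7.65
position: [0.5334, -0.1869, 0.216]
tool_rot: [0.578, 0.816, 0.0, -0.002]
ft_force: [-0.2, -0.1, -3.5]
grip_width: 0.0472
grip_force: 24.9
t 7.65 pos [ 0.5334 -0.1869  0.216 ] yhead 19.43 tilt [-0.003  0.003 -1.   ] shift cm [-1.11  0.09 -0.  ] q [-0.54  0.48  1.61  0.    1.06 -0.87] F [-0.2 -0.1 -3.5] w 0.04718681174609611 24.93404713641212
```

```bash
python3 -m pendant '[{"jaw":0,"linear":[0,0,0],"twist":-4},{"jaw":0,"linear":[0,0,0],"twist":-7},{"jaw":0,"linear":[0,0,0],"twist":-7},{"jaw":0,"linear":[0,0,0],"twist":-7},{"jaw":0,"linear":[0,0,0],"twist":-7},{"jaw":0,"linear":[0,0,0],"twist":-7},{"jaw":0,"linear":[0,0,0],"twist":-7},{"jaw":0,"linear":[0,0,0],"twist":-7},{"jaw":0,"linear":[0,0,0],"twist":-7},{"jaw":0,"linear":[0,0,0],"twist":-7},{"jaw":0,"linear":[0,0,0],"twist":-7},{"jaw":0,"linear":[0,0,0],"twist":-7}]'
python3 -m pendant '[{"jaw":0,"linear":[0,0,0],"twist":-7},{"jaw":0,"linear":[0,0,0],"twist":-5},{"jaw":0,"linear":[0,0,0],"twist":0},{"jaw":0,"linear":[0,0,0],"twist":0}]'; python3 st.py .538 -.197
python3 - <<'E'
from h import *
w=grab('wrist')['color'];s=grab('scene')['color'];t=grab('top')['color']
s2=cv2.resize(s[120:320,80:280],(400,400),interpolation=2);t2=cv2.resize(t[120:270,340:490],(400,400),interpolation=2)
cv2.imwrite('pics/c1.png',np.hstack([s2,t2]));cv2.imwrite('pics/w1.png',w)
E
```

```text
time: 8.65
position: [0.5337, -0.185, 0.217]
tool_rot: [-0.096, 0.995, 0.001, -0.001]
ft_force: [0.8, -0.7, -2.9]
grip_width: 0.0471
grip_force: 24.9
time: 8.98
position: [0.534, -0.1859, 0.2172]
tool_rot: [-0.195, 0.981, 0.001, -0.001]
ft_force: [0.6, -0.1, -3.8]
grip_width: 0.0476
grip_force: 24.9
t 8.9833 pos [ 0.534  -0.1859  0.2172] yhead 112.45 tilt [-0.001  0.001 -1.   ] shift cm [ 0.06 -1.18 -0.  ] q [-0.53  0.48  1.61  0.    1.06 -2.5 ] F [ 0.6 -0.1 -3.8] w 0.04763267029181811 24.933830260179093
```

View pics/w1.png

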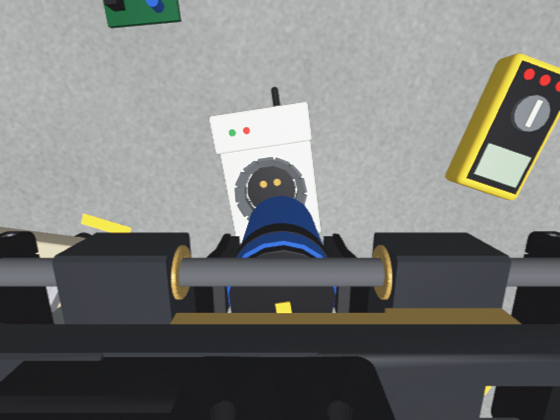

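View pics/c1.png

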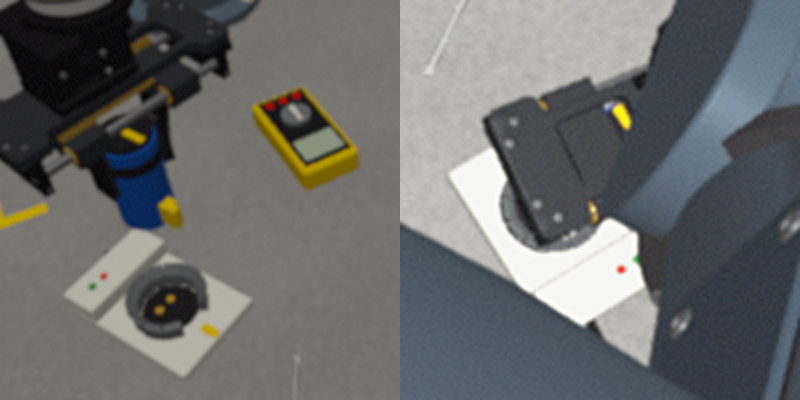

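The wrist view shows the well floor at about (271,188) beyond the pack's foot, with the collar spanning 235–307 and the housing edge running (217,152)–(311,139). The scene crop shows the lug pointing roughly the same way as the notch. I'll refine the dock pose from this nearer view.

Run:
```python
from h import *
from scipy.optimize import least_squares
def cloud(c):
    f_=210/np.tan(np.radians(float(c['fov_y'])/2));v,u=np.mgrid[:420,:560];d=c['depth']
    return np.stack([(u-c['cx'])/f_*d,(v-c['cy'])/f_*d,d,np.ones_like(d)],-1)@np.linalg.inv(c['view']).T
q=np.array([.538,-.197])
def fit(P,n):
    r=np.hypot(P[...,0]-q[0],P[...,1]-q[1])
    m=(abs(P[...,2]-.039)<.0025)&(r<.047)&(r>.030)
    p=P[m][:,:2]
    s=least_squares(lambda x:np.maximum(np.hypot(*(p-x).T)-.040,0)+np.maximum(.0365-np.hypot(*(p-x).T),0),q,loss='soft_l1',f_scale=.001)
    f=(abs(P[...,2]-.014)<.003)&(r<.033);print(n,m.sum(),s.x,'floor',f.sum())
for n in ['wrist','scene']: fit(cloud(load(n)),n)
c=load('wrist');g=lambda a,b:np.degrees(np.arctan2(*(b-a)[1::-1]))
print('housing top far edge +90',g(ptz(c,211,117,.035),ptz(c,307,102,.035)),'side',g(ptz(c,223,155,.014),ptz(c,240,232,.014)),g(ptz(c,311,145,.014),ptz(c,321,232,.014)))
s=load('scene');S=lambda x,y,z:ptz(s,80+x/2-.25,120+y/2-.25,z)
a=[S(66,296,.014),S(184,376,.014),S(252,299,.014)]
print('scene edges',g(a[0],a[1]),g(a[1],a[2]), 'line mark',g(q,S(210,329,.014)[:2]),g(q,ptz(load('top') ,381.4,176.8,.014)[:2]))
print('floor ctr scene',S(165,300,.014),'wrist contacts',ptz(c,270.5,183.5,.016))
# pack: foot lug in scene
P=cloud(s);b=s['color'].astype(int);v,u=np.mgrid[:420,:560]
m=(abs(u-165)<15)&(abs(v-224)<12)&(b[...,2]>140)&(b[...,0]<100)&(P[...,2]>.1)
print('lug',m.sum(),P[m][:,:3].mean(0),'heading',g(robot.get_obs()['position'][:2],P[m][:,:2].mean(0)))
```

```text
wrist 631 [ 0.53933759 -0.1950591 ] floor 1406
scene 223 [ 0.53863777 -0.19528001] floor 502
housing top far edge +90 120.88063748942153 side 32.37335794063006 30.491144139819237
scene edges 28.388088635008927 120.46068568082514 line mark 34.36911114867168 31.3006515573363
floor ctr scene [ 0.52477321 -0.19797674  0.014     ] wrist contacts [ 0.53220937 -0.19911523  0.016     ]
lug 53 [ 0.56042987 -0.16988511  0.17922166] heading 33.41223517911634
```

```bash
python3 -m pendant '[{"jaw":0,"linear":[-0.1,-0.5,0],"twist":0},{"jaw":0,"linear":[0,-0.6,0],"twist":0},{"jaw":0,"linear":[0,0,1.5],"twist":0},{"jaw":0,"linear":[0,0,2],"twist":0},{"jaw":0,"linear":[0,0,2],"twist":0},{"jaw":0,"linear":[0,0,2],"twist":0},{"jaw":0,"linear":[0,0,1.5],"twist":0},{"jaw":0,"linear":[0,0,0.5],"twist":0},{"jaw":0,"linear":[0,0,0],"twist":0},{"jaw":0,"linear":[0,0,0],"twist":0},{"jaw":0,"linear":[0,0,0],"twist":0}]'; python3 st.py .5389 -.1955
```

```text
time: 10.05
position: [0.5408, -0.1985, 0.1236]
tool_rot: [-0.195, 0.981, -0.001, 0.001]
ft_force: [0.3, -0.2, -2.4]
grip_width: 0.0473
grip_force: 24.9
t 10.05 pos [ 0.5408 -0.1985  0.1236] yhead 112.47 tilt [ 0.002 -0.001 -1.   ] shift cm [ 0.06  0.35 -0.  ] q [-0.55  0.62  1.66 -0.    0.86 -2.51] F [ 0.3 -0.2 -2.4] w 0.04731877140208208 24.934002927493566
```

```bash
python3 -m pendant '[{"jaw":0,"linear":[0,0.2,0],"twist":0},{"jaw":0,"linear":[0,0,0],"twist":0},{"jaw":0,"linear":[0,0,0],"twist":0}]'; python3 st.py .5389 -.1955
python3 - <<'E'
from h import *
s=grab('scene')['color'];w=grab('wrist')['color']
cv2.imwrite('pics/c2.png',np.hstack([cv2.resize(s[200:320,100:220],(400,400),interpolation=2),cv2.resize(w[90:250,200:360],(400,400),interpolation=2)]))
E
```

```text
time: 10.3
position: [0.5393, -0.1959, 0.1233]
tool_rot: [-0.195, 0.981, -0.0, 0.0]
ft_force: [1.3, 0.1, -2.6]
grip_width: 0.0477
grip_force: 24.9
t 10.3 pos [ 0.5393 -0.1959  0.1233] yhead 112.5 tilt [ 0.001 -0.001 -1.   ] shift cm [ 0.02  0.05 -0.  ] q [-0.54  0.62  1.66  0.    0.86 -2.51] F [ 1.3  0.1 -2.6] w 0.04766090364697694 24.93409435997819
```

View pics/c2.png

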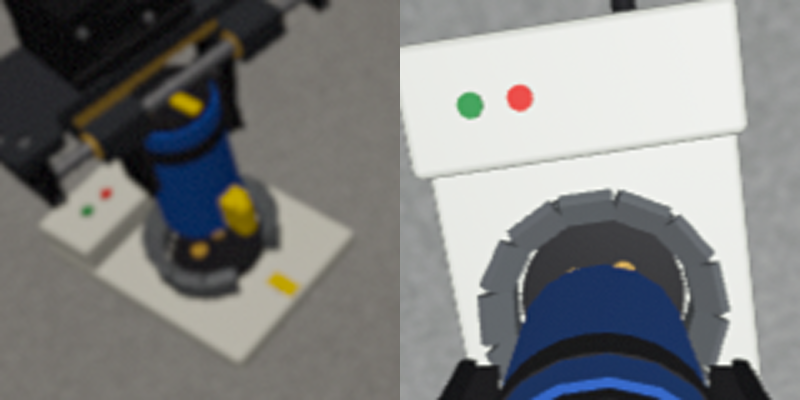

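The pack is centred over the well and the lug points at the notch and the base mark, so I'll lower it.

```bash
python3 -m pendant '[{"jaw":0,"linear":[0,0,0.6],"twist":0},{"jaw":0,"linear":[0,0,0.6],"twist":0},{"jaw":0,"linear":[0,0,0.6],"twist":0},{"jaw":0,"linear":[0,0,0.5],"twist":0},{"jaw":0,"linear":[0,0,0.5],"twist":0},{"jaw":0,"linear":[0,0,0.4],"twist":0},{"jaw":0,"linear":[0,0,0.3],"twist":0},{"jaw":0,"linear":[0,0,0.2],"twist":0},{"jaw":0,"linear":[0,0,0],"twist":0},{"jaw":0,"linear":[0,0,0],"twist":0}]'; python3 st.py .5389 -.1955
```

```text
time: 11.23
position: [0.5391, -0.1959, 0.0855]
tool_rot: [-0.195, 0.981, -0.0, 0.0]
ft_force: [-0.0, 0.8, -2.8]
grip_width: 0.0473
grip_force: 24.9
t 11.2333 pos [ 0.5391 -0.1959  0.0855] yhead 112.49 tilt [ 0. -0. -1.] shift cm [ 0.    0.05 -0.  ] q [-0.54  0.68  1.68 -0.    0.78 -2.51] F [-0.   0.8 -2.8] w 0.047340047892902866 24.934086821886012
```

```bash
python3 -m pendant '[{"jaw":0,"linear":[0,0,0.2],"twist":0},{"jaw":0,"linear":[0,0,0.1],"twist":0},{"jaw":0,"linear":[0,0,0],"twist":0}]';python3 -m pendant '[{"jaw":0,"linear":[0,0,0.1],"twist":0},{"jaw":0,"linear":[0,0,0],"twist":0},{"jaw":0,"linear":[0,0,0],"twist":0}]'
```

```text
time: 11.48
position: [0.539, -0.1958, 0.0825]
tool_rot: [-0.195, 0.981, 0.0, -0.0]
ft_force: [0.5, 0.7, -3.8]
grip_width: 0.0471
grip_force: 24.9
time: 11.73
position: [0.5392, -0.1959, 0.0817]
tool_rot: [-0.195, 0.981, -0.0, 0.0]
ft_force: [0.8, -0.5, -2.7]
grip_width: 0.0477
grip_force: 24.9
```

```bash
python3 -m pendant '[{"jaw":0,"linear":[0,0,0.1],"twist":0},{"jaw":0,"linear":[0,0,0],"twist":0},{"jaw":0,"linear":[0,0,0],"twist":0}]';python3 -m pendant '[{"jaw":0,"linear":[0,0,0.1],"twist":0},{"jaw":0,"linear":[0,0,0],"twist":0},{"jaw":0,"linear":[0,0,0],"twist":0}]'
```

```text
time: 11.98
position: [0.5393, -0.196, 0.0815]
tool_rot: [-0.195, 0.981, -0.0, 0.0]
ft_force: [-0.7, 0.3, 6.4]
grip_width: 0.047
grip_force: 24.9
time: 12.23
position: [0.5394, -0.1962, 0.0814]
tool_rot: [-0.195, 0.981, -0.001, 0.001]
ft_force: [-2.2, 1.2, 10.0]
grip_width: 0.0474
grip_force: 25.0
```

The force rose at exactly the predicted seated height, so the pack is on the well floor. I'll release it and rise straight up.

```bash
python3 -m pendant '[{"jaw":0,"linear":[0,0,-0.1],"twist":0},{"jaw":0.7,"linear":[0,0,0],"twist":0},{"jaw":1,"linear":[0,0,0],"twist":0},{"jaw":1,"linear":[0,0,0],"twist":0},{"jaw":1,"linear":[0,0,0],"twist":0},{"jaw":1,"linear":[0,0,0],"twist":0},{"jaw":1,"linear":[0,0,0],"twist":0},{"jaw":1,"linear":[0,0,0],"twist":0}]'
python3 -m pendant '[{"jaw":1,"linear":[0,0,-1],"twist":0},{"jaw":1,"linear":[0,0,-2],"twist":0},{"jaw":1,"linear":[0,0,-3],"twist":0},{"jaw":1,"linear":[0,0,-3],"twist":0},{"jaw":1,"linear":[0,0,-3],"twist":0},{"jaw":1,"linear":[0,0,-2],"twist":0},{"jaw":1,"linear":[0,0,-1],"twist":0},{"jaw":1,"linear":[-2,0,0],"twist":0},{"jaw":1,"linear":[-2,0,0],"twist":0},{"jaw":1,"linear":[0,0,0],"twist":0},{"jaw":1,"linear":[0,0,0],"twist":0}]'
python3 - <<'E'
from h import *
s=grab('scene');w=grab('wrist');t=grab('top')
cv2.imwrite('pics/c3.png',np.hstack([cv2.resize(s['color'][160:320,80:240],(400,400),interpolation=2),cv2.resize(w['color'],(400,300),interpolation=3)[:, :] if 0 else cv2.resize(w['color'][0:420,70:490],(400,400))]))
c=s;f_=210/np.tan(np.radians(float(c['fov_y'])/2));v,u=np.mgrid[:420,:560];d=c['depth']
for c in (s,w):
    f_=210/np.tan(np.radians(float(c['fov_y'])/2));d=c['depth'];P=np.stack([(u-c['cx'])/f_*d,(v-c['cy'])/f_*d,d,np.ones_like(d)],-1)@np.linalg.inv(c['view']).T
    m=(abs(P[...,2]-.114)<.006)&(np.hypot(P[...,0]-.539,P[...,1]+.1955)<.03);print(m.sum(),P[m][:,:3].mean(0),np.median(P[m][:,2]))
E
```

```text
time: 12.9
position: [0.539, -0.1959, 0.0804]
tool_rot: [-0.195, 0.981, 0.0, -0.0]
ft_force: [-0.3, -0.4, -0.2]
grip_width: 0.0832
grip_force: 0.0
time: 13.82
position: [0.5758, -0.18, 0.23]
tool_rot: [-0.196, 0.981, 0.0, -0.001]
ft_force: [-0.6, 0.6, -0.5]
grip_width: 0.087
grip_force: 0.0
436 [ 0.54166801 -0.19511672  0.11374283] 0.11412280858915563
2190 [ 0.53985769 -0.1955575   0.11384125] 0.11406182361946393
```

View pics/c3.png

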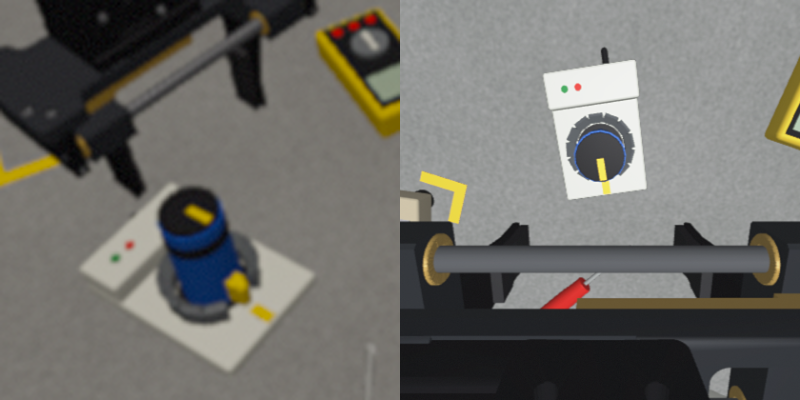

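The pack stands upright in the well with its lug in the notch. Its top is at 0.114 m, which means it is fully home, and the gripper is clear.

```bash
python3 -c "
from rig import robot
print(robot.hand_in())"
```

```text
the job is handed in; nothing more can be done
None
```

The blue pack is seated upright on the charger's well floor with its lug in the notch and released; I never went near the orange pack, and the job is handed in at about 14 s of the 40 s limit (no verdict was returned).

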